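# Re-seat the keyed drag collar of a tape-reel stand

### The arm

A 6-joint arm with a two-finger parallel gripper is mounted at the origin on the work surface. World frame = base frame: x ahead of the robot, y to its left, z up, the work surface at z = 0. Lengths are in m, angles in rad, forces in N, time in s.
With the tool pointing down it reaches from about 0.3 to 0.875 m from the base axis. Payload 4.2 kg.
Tool frame: the origin (TCP) lies between the finger pads; the fingertips stand 19 mm ahead of it and the grasp point (between the pads) is the TCP (bot.tip_extent is the z of the fingertips in the tool frame, in m); z points along the fingers, y is the line along which they close (so a half turn about z gives the same grasp; the last joint's range is limited). The gripper opens to 85 mm and grips with 20 to 120 N. Pads are 22 mm wide; open, the fingers measure 114 mm over their backs; the gripper's body (76 mm by 85 mm) begins 54 mm behind the grasp point. The pads swing forward as they close: fully open they stand 13 mm farther back than shut.
Start: joints at [1.217, 0.32, 1.565, -0, 1.257, -0.02], TCP at [0.188, 0.543, 0.25] pointing down, gripper open.
Joint ranges: [-3.11, 3.11], [-0.84, 2.01], [0.21, 2.61], [-1.34, 4.49], [0.05, 2.63], [-2.56, 2.56]. Speed limits (rad/s): [2.57, 2.57, 3.14, 3.14, 3.14, 3.14].

### API

Orientations are given as a unit quaternion [x, y, z, w].
In Python, from workcell import readout, imaging, job, models, bot gives the robot as it stands. The module is installed in compiled form; this text tells all that it offers.
- The arm moves only by the tool send_rows, never from a script. Its arguments are lists of equal length, an entry for each row: "delta_rot": the turn, a rotation vector about the tool's x, y, z in rad, a list of three; "xyz": the shift along the tool's x, y, z in mm, a list of three; "claw": the opening, from 0 (shut) to 1 (fully open). A call has exactly 5 rows; each row shifts and turns the commanded pose from where the row before left it, along the tool's axes as they then stand; what a row does not reach is not made up. A row lasts 1/12 s, in which the tool goes at most 41.7 mm and 7.16 degrees, less where a joint would pass 70% of its speed; a pose out of reach is approached as far as the arm can. A call with a gripper value outside its range is refused whole. The fingers move at their own pace and stop on an object; "grip_force" is the grip in N (left out, the last holds). Time passes only in rows, so rows that do not move let the fingers close, or fill a call up. It gives the time, the measured TCP pose, the force, the opening and the grip force at its end, in the units of the state.
- readout.sense(): the state, without advancing time (a new reading comes with each control period).
- imaging.camera(name): name is "side" or "top"; returns the picture (400x640x3 uint8, red, green, blue); there is no depth.
- imaging.camera_info(name): a dict with "mtx" (3x3 intrinsics, pixels), "world_from_camera" (4x4, takes a point from camera to world coordinates). Camera axes: x right, y up, looking along -z (the intrinsics and any distortion apply to the point x, -y, -z); pixel columns grow to the right and rows downward; lengths in m; the calibration is good to about 2 mm. A picture is of the moment at which its call begins. camera_info takes no time and is no camera call.
- job.close_job(): hands the job in; it is judged then, once.
Trained networks look in the newest picture that a camera, given by its name, has taken for a name from the list of things; names that differ only in an ending like _2 or _b are one class to them, and where a whole thing is asked for, a point or a joint stands for the part that bears it (a point fixed in the world has none). Each returns a list of dicts, best first, with "score" (0 to 1); they miss things now and then, are a little off and sometimes report something else, mostly with a low value. They report only what shows in the picture. A call takes as long as a camera call.
- models.silhouettes(thing, camera): "mask" (400x640 bool, what is visible of it) and "location" ([row, column] in pixels, amid what is visible of it).
The state is a dict: "time_s": time; "joint_pos": joint angles; "dq": joint speeds; "tau": joint torques, N m; "tcp_pos": TCP position; "orientation": TCP orientation; "ft_force": force on the tool from outside, world axes, zero at the start; "wrist_torque": the same for the moment, N m; "gripper_width": finger opening in m; "grasp_force": force on a finger pad.
Only numpy, scipy, OpenCV 4.12 (cv2) and the standard library are available. Lean on these libraries where they do the work, as an engineer would, in place of code of your own. Each camera call takes 0.05 s, during which the arm holds its last target. There are 200 camera calls.

### The job

The knurled drag collar under the tape roll has ridden up on the stand's locating pins. Slide the roll up off the spindle and lay it flat on the bench, clear of the stand; then turn the knurled collar until its hidden keyways drop over the pins and push it down fully home against its spring. Finish while still gripping the collar and holding it pushed home, and leave the phone, battery and jar where they are.

Things in the scene. Friction and masses are not known exactly. Their poses are not given: they have to be found in the camera images.
- stand: fixed upright reel stand; origin at centre of its underside (on the 3 mm mat), z up. Aluminium base 90 mm across, 12 mm high; spring housing 39 mm across up to 30 mm; steel spindle 16 mm across up to 96 mm. Three radial pins (5 mm thick, 120 deg apart, out to 19 mm from the axis, 37.5 mm up) hide inside the collar; the stand's x, y axes do not tell where.
- spindle_top (a point): centre of the spindle's flat top, 96 mm above the stand's underside. The tape roll must rise at least 32 mm straight up to clear it
- collar: loose round knurled aluminium collar on the spindle, 54 mm across, 32 mm high, 0.08-0.17 kg, bore 18.4 mm; origin at centre of its underside, z up. Starts resting on the pins, underside 32 mm above the stand's. Three hidden keyways 8 mm wide, 120 deg apart, key within about 8 deg; the turn needed, either way, is 20-100 deg, differs each time; its x, y axes do not tell.
- collar_top (a point): centre of the collar's top face, 32 mm above its underside. Once keyed the collar can go down 5.5 mm freely, then 4.5 mm more against a spring (3 N at first, 8.5 N at the bottom) to a hard stop: home is 10 mm below the start, underside 22 mm above the stand's. Let go, it rises 4.5 mm again
- tape_roll: roll of amber tape on the spindle, resting on the collar: ring 60 mm outside, 26 mm hole, 24 mm high, about 0.06 kg; origin at the centre of its underside, z up. At the start its underside is 64 mm above the stand's underside
- phone: bystander: a black phone lying flat, 148 x 72 x 9 mm (x, y, z); origin at the centre of its underside
- battery: bystander: a flat grey phone battery, 90 x 42 x 6 mm (x, y, z); origin at the centre of its underside
- jar: bystander: a small amber glass jar with a steel cap, 52 mm across, 50 mm high; origin at the centre of its underside

How it is judged:
By the outcome, as a careful person would: the job done as asked, in the order asked, and still so for the second after the job is handed in, while the arm keeps its last pose, push and grip.
It also fails if it takes over 61 s, if anything falls off the work surface, if the arm or the gripper's body presses on something with over 40 N, if the wrist force passes 120 N, or if a joint passes its speed limit or range.

## Working session

There is one attempt and no reset: what is moved stays moved. The work goes in short steps, Python scripts to look and compute and a tool call to move; the robot and the scene stay as the last step left them, time stands still between calls to the robot, and variables do not carry over. Pictures are saved under pics/ and viewed, at most 10 in all, crops included, and the job is handed in when it is done.

Besides the shell and the picture viewer there is one more tool, called after ">>>" by a JSON object that holds its "fn" and its "kwargs". send_rows: Moves the arm, as the interface text tells. Its arguments: {"type":"object","properties":{"delta_rot":{"type":"array","items":{"type":"array","items":{"type":"number"}}},"xyz":{"type":"array","items":{"type":"array","items":{"type":"number"}}},"claw":{"type":"array","items":{"type":"number"}},"grip_force":{"type":"number"}},"required":["delta_rot","xyz","claw"]}

```bash
mkdir -p pics; cat > h.py <<'E'
import numpy as np, cv2
from workcell import readout, imaging, job, models, bot
def snap(n,f=None):
    im=imaging.camera(n)
    if f: cv2.imwrite('pics/'+f,im[:,:,::-1])
    return im
def ray(n,rc):
    i=imaging.camera_info(n);M=i['world_from_camera'];K=np.array(i['mtx'])
    r,c=rc; d=np.linalg.inv(K)@[c,r,1]; d=np.array([d[0],-d[1],-d[2]])
    M=np.array(M); d=M[:3,:3]@d; return M[:3,3],d/np.linalg.norm(d)
def tri(n1,p1,n2,p2):
    a,u=ray(n1,p1);b,v=ray(n2,p2)
    s=np.linalg.lstsq(np.c_[u,-v],b-a,rcond=None)[0]
    return (a+s[0]*u+b+s[1]*v)/2, np.linalg.norm(a+s[0]*u-b-s[1]*v)
def onz(n,p,z):
    a,u=ray(n,p); return a+u*(z-a[2])/u[2]
def proj(n,P):
    i=imaging.camera_info(n);M=np.linalg.inv(np.array(i['world_from_camera']));K=np.array(i['mtx'])
    q=M[:3,:3]@P+M[:3,3]; q=K@[q[0],-q[1],-q[2]]; return (q[1]/q[2],q[0]/q[2])
E
python3 - <<'E'
from h import *
a=snap('side','s0.png');b=snap('top','t0.png')
cv2.imwrite('pics/both0.png',cv2.resize(np.vstack([a,b])[:,:,::-1],(480,600),interpolation=cv2.INTER_AREA))
for n in('side','top'):
    M=np.array(imaging.camera_info(n)['world_from_camera']);print(n,M.round(3).tolist(),np.array(imaging.camera_info(n)['mtx']).tolist(), [k for k in imaging.camera_info(n)])
    for t in('stand','collar','tape_roll','phone','battery','jar'):
        for m in models.silhouettes(t,n)[:2]:
            ys,xs=np.where(m['mask']);print(n,t,round(m['score'],2),np.round(m['location'],1),ys.min(),ys.max(),xs.min(),xs.max())
print(readout.sense(),bot.tip_extent)
E
```

```text
side [[0.967, 0.175, -0.185, 0.344], [-0.254, 0.629, -0.735, -0.719], [-0.012, 0.757, 0.653, 0.734], [0.0, 0.0, 0.0, 1.0]] [[432.12804125523263, 0.0, 325.9938488646916], [0.0, 432.12804125523263, 196.06825481028105], [0.0, 0.0, 1.0]] ['mtx', 'world_from_camera']
side stand 0.6 [249.5 355.6] 217 263 333 372
side tape_roll 0.82 [226.1 357. ] 213 238 340 367
side phone 0.76 [159.  262.1] 143 175 242 283
side battery 0.89 [322.  426.8] 313 336 402 451
side jar 0.61 [141.4 341.6] 130 151 335 350
top [[-0.028, 0.992, -0.124, 0.401], [-0.999, -0.031, -0.021, -0.018], [-0.025, 0.124, 0.992, 1.224], [0.0, 0.0, 0.0, 1.0]] [[483.47815055364237, 0.0, 323.6018899024633], [0.0, 483.47815055364237, 199.25062799696593], [0.0, 0.0, 1.0]] ['mtx', 'world_from_camera']
top stand 0.96 [203.1 357.5] 180 212 344 376
top tape_roll 0.78 [192.8 364.6] 178 203 350 375
top phone 0.77 [256.5 203.1] 238 279 173 235
top battery 0.88 [162.9 445.9] 144 180 437 460
top jar 0.6 [161.7 202.3] 152 173 190 214
{'time_s': 0.7, 'joint_pos': array([ 1.21698804e+00,  3.19557989e-01,  1.56453358e+00,  2.61686453e-05,
        1.25741107e+00, -2.00014253e-02]), 'dq': array([ 0.00180829, -0.00054495,  0.0001173 ,  0.00138376,  0.00156389,
       -0.00053609]), 'tau': array([ 1.59629635e-03, -4.15293181e+01, -2.34378648e+01, -1.23824516e-04,
        1.91137337e-04, -1.34706616e-05]), 'tcp_pos': array([0.1883836 , 0.54325368, 0.25034903]), 'orientation': array([ 1.66133588e-01,  9.86103255e-01,  4.65375787e-05, -3.86704032e-06]), 'ft_force': array([-0.08539815,  0.2575079 ,  0.35487261]), 'wrist_torque': array([-0.03663451,  0.02382258,  0.01459331]), 'grasp_force': 0.0, 'gripper_width': 0.08520517608913307} 0.019
```

View pics/s0.png

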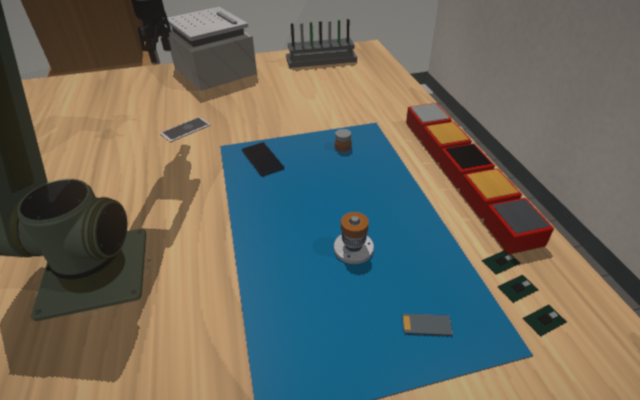

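View pics/t0.png

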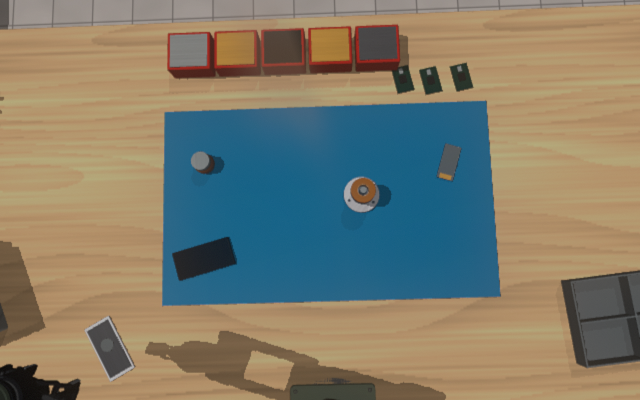

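Side: the roll is on its stand around pixel (col 355, row 226), phone (262,159), jar (342,141), battery (427,325). Top: roll (363,192), phone (205,258), jar (203,162), battery (449,162). The mat is free around the stand.

```bash
cat >> h.py <<'E'
from scipy.optimize import least_squares
def cyl(r,h):
    a=np.linspace(0,2*np.pi,60);return np.array([[r*np.cos(t),r*np.sin(t),z] for z in(0,h) for t in a])
def bb(m): 
    ys,xs=np.where(m);return np.array([ys.min()-.0,ys.max()+1,xs.min(),xs.max()+1.])-.0
def pbb(n,P):
    q=np.array([proj(n,p) for p in P]);return np.array([q[:,0].min(),q[:,0].max(),q[:,1].min(),q[:,1].max()])+.5
def fit(boxes,C,x0):
    f=lambda x:np.concatenate([pbb(n,C+x)-b for n,b in boxes.items()])
    s=least_squares(f,x0);return s.x,s.fun
E
python3 - <<'E'
from h import *
for n in('side','top'): snap(n)
B={n:bb(models.silhouettes('tape_roll',n)[0]['mask']) for n in('side','top')}
x,f=fit(B,cyl(.03,.024),[.42,-.1,.07]);print('roll',x.round(4),f.round(1))
m={n:models.silhouettes('stand',n)[0]['mask'] for n in('side','top')}
# base: side bbox cols and bottom; top bbox via white disc
def f(x):
    p=pbb('side',cyl(.045,.012)+x);q=pbb('top',cyl(.045,.012)+x);a=bb(m['side']);b=bb(m['top'])
    return np.r_[p[1:]-a[1:],(q-b)[1:3]]
s=least_squares(f,[x[0],x[1],.003]);print('base',s.x.round(4),s.fun.round(1))
for t in('spindle_top','collar_top','collar'):
  for n in('side','top'):
    for k in models.silhouettes(t,n)[:2]: print(t,n,round(k['score'],2),np.round(k['location'],1),bb(k['mask']))
for n in('side','top'): print(n,proj(n,x+[0,0,.032]))
for n,(r,c) in {'side':(226,354),'top':(192,363)}.items():
    im=imaging.camera(n)[r-35:r+40,c-50:c+50,::-1]; cv2.imwrite(f'pics/c_{n}.png',im)
a=[cv2.resize(cv2.imread(f'pics/c_{n}.png'),None,fx=4,fy=4,interpolation=cv2.INTER_CUBIC) for n in('side','top')]
cv2.imwrite('pics/crop.png',np.hstack(a))
E
```

```text
Traceback (most recent call last):
  File "h.py", line 29, in fit
    s=least_squares(f,x0);return s.x,s.fun
  File "h.py", line 28, in <lambda>
    f=lambda x:np.concatenate([pbb(n,C+x)-b for n,b in boxes.items()])
                               ~~~^^^^^^^
  File "h.py", line 26, in pbb
    q=np.array([proj(n,p) for p in P]);return np.array([q[:,0].min(),q[:,0].max(),q[:,1].min(),q[:,1].max()])+.5
                ~~~~^^^^^
  File "h.py", line 18, in proj
    i=imaging.camera_info(n);M=np.linalg.inv(np.array(i['world_from_camera']));K=np.array(i['mtx'])
ValueError: time passes only in moves, steps and waits
```

```bash
sed -i 's/imaging.camera_info(n)/info(n)/; ' h.py; sed -i '2a import functools\n@functools.lru_cache\ndef info(n): return imaging.camera_info(n)' h.py
sed -i 's/def info(n): return info(n)/def info(n): return imaging.camera_info(n)/' h.py
python3 - <<'E'
from h import *
for n in('side','top'): snap(n)
B={n:bb(models.silhouettes('tape_roll',n)[0]['mask']) for n in('side','top')}
x,f=fit(B,cyl(.03,.024),[.42,-.1,.07]);print('roll',x.round(4),f.round(1))
m={n:models.silhouettes('stand',n)[0]['mask'] for n in('side','top')}
def f(x):
    p=pbb('side',cyl(.045,.012)+x);q=pbb('top',cyl(.045,.012)+x);a=bb(m['side']);b=bb(m['top'])
    return np.r_[p[1:]-a[1:],(q-b)[1:3]]
s=least_squares(f,[x[0],x[1],.003]);print('base',s.x.round(4),s.fun.round(1))
for t in('spindle_top','collar_top','collar'):
  for n in('side','top'):
    for k in models.silhouettes(t,n)[:2]: print(t,n,round(k['score'],2),np.round(k['location'],1),bb(k['mask']))
for n in('side','top'): print(n,proj(n,x+[0,0,.032]))
for n,(r,c) in {'side':(226,354),'top':(192,363)}.items():
    im=imaging.camera(n)[r-35:r+40,c-50:c+50,::-1]; cv2.imwrite(f'pics/c_{n}.png',im)
a=[cv2.resize(cv2.imread(f'pics/c_{n}.png'),None,fx=4,fy=4,interpolation=cv2.INTER_CUBIC) for n in('side','top')]
cv2.imwrite('pics/crop.png',np.hstack(a))
print(readout.sense()['time_s'])
E
```

```text
roll [ 0.5635 -0.0867  0.0629] [-0.7  0.7 -0.1  0.  -0.1  0.1  0.2 -0.2]
base [ 0.5621 -0.0873  0.0028] [ 0.  -0.4  0.6  0.2 -0.1]
spindle_top side 0.61 [250.9 353.6] [217. 264. 333. 373.]
spindle_top side 0.35 [142.8 339.4] [129. 152. 334. 351.]
spindle_top top 0.87 [203.4 358.3] [181. 213. 344. 379.]
spindle_top top 0.74 [185.4 364.1] [178. 204. 351. 376.]
collar_top side 0.72 [242.5 351.4] [235. 248. 341. 366.]
collar_top top 0.45 [186. 359.] [177. 204. 350. 376.]
collar side 0.64 [244.7 350. ] [235. 249. 341. 366.]
collar side 0.35 [225.7 357.2] [213. 239. 340. 368.]
side (np.float64(218.6090308747123), np.float64(353.6076481308736))
top (np.float64(189.34832143662157), np.float64(362.79171818871885))
1.6
```

View pics/crop.png

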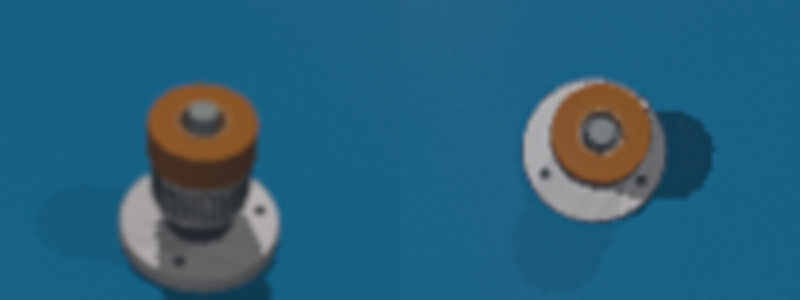

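The crop shows the roll on the knurled collar with the spindle through it. Stand axis ≈ (0.5625, -0.087); the heights agree with the text to within 4 mm. Moving over it now.

>>> {"fn": "send_rows", "kwargs": {"delta_rot": [[0, 0, 0], [0, 0, 0], [0, 0, 0], [0, 0, 0], [0, 0, 0]], "xyz": [[-28, -23.5, 0], [-28, -23.5, 0], [-28, -23.5, 0], [-28, -23.5, 0], [-28, -23.5, 0]], "claw": [1, 1, 1, 1, 1]}}

```text
time_s: 2.02
tcp_pos: [0.2826, 0.3849, 0.2504]
orientation: [0.166, 0.986, 0.0, 0.0]
ft_force: [1.0, -0.6, 0.4]
gripper_width: 0.0853
grasp_force: 0.0
```

>>> {"fn": "send_rows", "kwargs": {"delta_rot": [[0, 0, 0], [0, 0, 0], [0, 0, 0], [0, 0, 0], [0, 0, 0]], "xyz": [[-28, -23.5, 0], [-28, -23.5, 0], [-28, -23.5, 0], [-28, -23.5, 0], [-28, -23.5, 0]], "claw": [1, 1, 1, 1, 1]}}

```text
time_s: 2.43
tcp_pos: [0.3765, 0.2279, 0.2506]
orientation: [0.166, 0.986, 0.0, 0.0]
ft_force: [0.8, 0.7, 0.1]
gripper_width: 0.0852
grasp_force: 0.0
```

>>> {"fn": "send_rows", "kwargs": {"delta_rot": [[0, 0, 0], [0, 0, 0], [0, 0, 0], [0, 0, 0], [0, 0, 0]], "xyz": [[-28, -23.5, 0], [-28, -23.5, 0], [-28, -23.5, 0], [-28, -23.5, 0], [-28, -23.5, 0]], "claw": [1, 1, 1, 1, 1]}}

```text
time_s: 2.85
tcp_pos: [0.4704, 0.0709, 0.2506]
orientation: [0.166, 0.986, 0.0, 0.0]
ft_force: [0.1, 0.1, -0.1]
gripper_width: 0.0854
grasp_force: 0.0
```

>>> {"fn": "send_rows", "kwargs": {"delta_rot": [[0, 0, 0], [0, 0, 0], [0, 0, 0], [0, 0, 0], [0, 0, 0]], "xyz": [[-27.8, -23.8, 0], [-27.8, -23.8, 0], [-27.8, -23.8, 0], [-27.8, -23.8, 0], [-27.8, -23.8, 0]], "claw": [1, 1, 1, 1, 1]}}

```text
time_s: 3.27
tcp_pos: [0.5627, -0.0872, 0.2504]
orientation: [0.166, 0.986, 0.0, 0.0]
ft_force: [0.6, 0.7, -0.5]
gripper_width: 0.0854
grasp_force: 0.0
```

>>> {"fn": "send_rows", "kwargs": {"delta_rot": [[0, 0, 0], [0, 0, 0], [0, 0, 0], [0, 0, 0], [0, 0, 0]], "xyz": [[0, 0, 25], [0, 0, 30], [0, 0, 30], [0, 0, 25], [0, 0, 0]], "claw": [1, 1, 1, 1, 1]}}

```text
time_s: 3.68
tcp_pos: [0.5587, -0.0849, 0.1353]
orientation: [0.166, 0.986, 0.0, -0.005]
ft_force: [-1.2, 0.8, -0.3]
gripper_width: 0.0853
grasp_force: 0.0
```

```bash
python3 - <<'E'
from h import *
s=readout.sense();print(s['tcp_pos'].round(4),s['joint_pos'].round(3),s['time_s'])
a=[snap(n)[r-50:r+50,c-65:c+65,::-1] for n,(r,c) in {'side':(220,354),'top':(190,363)}.items()]
cv2.imwrite('pics/crop2.png',np.hstack([cv2.resize(i,None,fx=3,fy=3,interpolation=cv2.INTER_CUBIC) for i in a]))
E
```

```text
[ 0.5587 -0.0849  0.1353] [-0.171  0.405  1.746  0.     1.002 -1.408] 3.6833
```

View pics/crop2.png

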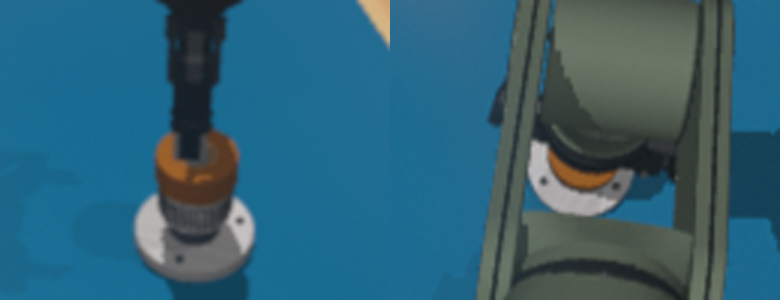

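The crop shows the open fingers straddling the roll from above. The pose is slightly off, so I'm letting it settle.

>>> {"fn": "send_rows", "kwargs": {"delta_rot": [[0, 0, 0], [0, 0, 0], [0, 0, 0], [0, 0, 0], [0, 0, 0]], "xyz": [[0, 0, 0], [0, 0, 0], [0, 0, 0], [0, 0, 0], [0, 0, 0]], "claw": [1, 1, 1, 1, 1]}}

```text
time_s: 4.2
tcp_pos: [0.5624, -0.0853, 0.1412]
orientation: [0.166, 0.986, 0.0, 0.001]
ft_force: [-0.3, 0.6, -0.5]
gripper_width: 0.0856
grasp_force: 0.0
```

```bash
python3 - <<'E'
from h import *
from scipy.spatial.transform import Rotation as R
s=readout.sense();print(s['tcp_pos'].round(4),s['orientation'].round(4),s['joint_pos'].round(4)); r=R.from_quat(s['orientation']);print(r.as_matrix().round(4))
d=np.array([.5627,-.0872,s['tcp_pos'][2]])-s['tcp_pos'];print(r.inv().apply(d)*1000, (r.inv()*R.from_quat([.16613,.9861,0,0])).as_rotvec())
E
```

```text
[ 0.5624 -0.0853  0.1412] [1.661e-01 9.861e-01 0.000e+00 8.000e-04] [-1.7080e-01  3.9910e-01  1.7384e+00  1.0000e-04  1.0025e+00 -1.4080e+00]
[[-9.448e-01  3.275e-01  1.600e-03]
 [ 3.275e-01  9.448e-01 -2.000e-04]
 [-1.600e-03  4.000e-04 -1.000e+00]]
[-8.88063023e-01 -1.67065397e+00  7.93760196e-04] [0.00036272 0.00157598 0.00011716]
```

>>> {"fn": "send_rows", "kwargs": {"delta_rot": [[0, 0, 0], [0, 0, 0], [0, 0, 0], [0, 0, 0], [0, 0, 0]], "xyz": [[-0.9, -1.7, 6], [0, 0, 12], [0, 0, 12], [0, 0, 8], [0, 0, 4]], "claw": [1, 1, 1, 1, 1]}}

```text
time_s: 4.62
tcp_pos: [0.5616, -0.0872, 0.0968]
orientation: [0.166, 0.986, 0.0, -0.001]
ft_force: [-0.2, 0.5, -0.1]
gripper_width: 0.0855
grasp_force: 0.0
```

>>> {"fn": "send_rows", "kwargs": {"delta_rot": [[0, 0, 0], [0, 0, 0], [0, 0, 0], [0, 0, 0], [0, 0, 0]], "xyz": [[0, 0, 8], [0, 0, 5], [0, 0, 1], [0, 0, 0], [0, 0, 0]], "claw": [1, 1, 1, 1, 1]}}

```text
time_s: 5.03
tcp_pos: [0.5626, -0.0873, 0.0845]
orientation: [0.166, 0.986, 0.0, 0.0]
ft_force: [0.2, 0.4, -1.2]
gripper_width: 0.0851
grasp_force: 0.0
```

Close on the roll.

>>> {"fn": "send_rows", "kwargs": {"delta_rot": [[0, 0, 0], [0, 0, 0], [0, 0, 0], [0, 0, 0], [0, 0, 0]], "xyz": [[0, 0, 0], [0, 0, 0], [0, 0, 0], [0, 0, 0], [0, 0, 0]], "claw": [0.6, 0.5, 0.4, 0.4, 0.4], "grip_force": 30}}

```text
time_s: 5.45
tcp_pos: [0.5627, -0.0872, 0.085]
orientation: [0.166, 0.986, 0.0, 0.001]
ft_force: [-0.8, 0.2, 5.2]
gripper_width: 0.059
grasp_force: 31.7
```

>>> {"fn": "send_rows", "kwargs": {"delta_rot": [[0, 0, 0], [0, 0, 0], [0, 0, 0], [0, 0, 0], [0, 0, 0]], "xyz": [[0, 0, 0], [0, 0, 0], [0, 0, 0], [0, 0, 0], [0, 0, 0]], "claw": [0.4, 0.4, 0.4, 0.4, 0.4]}}

```text
time_s: 5.87
tcp_pos: [0.5627, -0.0873, 0.085]
orientation: [0.166, 0.986, 0.0, 0.001]
ft_force: [-0.2, 1.4, 6.8]
gripper_width: 0.0586
grasp_force: 31.8
```

>>> {"fn": "send_rows", "kwargs": {"delta_rot": [[0, 0, 0], [0, 0, 0], [0, 0, 0], [0, 0, 0], [0, 0, 0]], "xyz": [[0, 0, -3], [0, 0, -6], [0, 0, -9], [0, 0, -9], [0, 0, -9]], "claw": [0.4, 0.4, 0.4, 0.4, 0.4]}}

```text
time_s: 6.28
tcp_pos: [0.5625, -0.0873, 0.1213]
orientation: [0.166, 0.986, 0.0, 0.0]
ft_force: [1.1, 0.5, 0.1]
gripper_width: 0.059
grasp_force: 32.3
```

>>> {"fn": "send_rows", "kwargs": {"delta_rot": [[0, 0, 0], [0, 0, 0], [0, 0, 0], [0, 0, 0], [0, 0, 0]], "xyz": [[0, 0, -9], [0, 0, -9], [0, 0, -6], [0, 0, -3], [0, 0, 0]], "claw": [0.4, 0.4, 0.4, 0.4, 0.4]}}

```text
time_s: 6.7
tcp_pos: [0.5628, -0.0873, 0.1482]
orientation: [0.166, 0.986, 0.0, 0.001]
ft_force: [-0.4, 0.9, -0.4]
gripper_width: 0.0586
grasp_force: 32.3
```

```bash
python3 - <<'E'
from h import *
s=readout.sense();print(s['tcp_pos'].round(4),s['joint_pos'].round(3),s['ft_force'].round(1))
im=snap('side')
cv2.imwrite('pics/s3.png',cv2.resize(im[150:280,270:450,::-1],None,fx=3,fy=3,interpolation=cv2.INTER_CUBIC))
for t in('collar','collar_top','tape_roll'):
  for k in models.silhouettes(t,'side')[:2]: print(t,round(k['score'],2),bb(k['mask']))
for nm,z in(('start',.067),('home',.057)): print(nm,pbb('side',cyl(.027,.032)+[.5625,-.087,z-.032]))
E
```

```text
[ 0.5628 -0.0873  0.1482] [-0.174  0.393  1.728  0.     1.019 -1.411] [-0.4  0.9 -0.4]
collar 0.59 [223. 248. 342. 367.]
collar_top 0.57 [222. 249. 341. 367.]
tape_roll 0.73 [193. 216. 341. 370.]
start [219.97068926 247.80240133 340.78235906 365.79665303]
home [223.19796885 250.90595969 340.7379526  365.57837732]
```

View pics/s3.png

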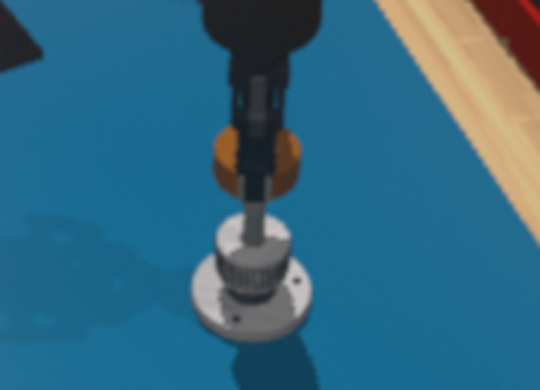

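The roll is off the spindle (at ~(258,165) in the crop), and the collar is still on the stand. I'm carrying the roll to free mat.

>>> {"fn": "send_rows", "kwargs": {"delta_rot": [[0, 0, 0], [0, 0, 0], [0, 0, 0], [0, 0, 0], [0, 0, 0]], "xyz": [[10, 9, 0], [14, 12.7, 0], [17, 15.3, 0], [17, 15.3, 0], [17, 15.3, 0]], "claw": [0.4, 0.4, 0.4, 0.4, 0.4]}}

```text
time_s: 7.32
tcp_pos: [0.5122, 0.0026, 0.1468]
orientation: [0.166, 0.986, 0.0, -0.001]
ft_force: [0.6, -0.4, -1.4]
gripper_width: 0.0584
grasp_force: 32.4
```

>>> {"fn": "send_rows", "kwargs": {"delta_rot": [[0, 0, 0], [0, 0, 0], [0, 0, 0], [0, 0, 0], [0, 0, 0]], "xyz": [[17, 15.3, 0], [17, 15.3, 0], [14, 12.7, 0], [12, 10.5, 0], [7.4, 6.3, 0]], "claw": [0.4, 0.4, 0.4, 0.4, 0.4]}}

```text
time_s: 7.73
tcp_pos: [0.4677, 0.0817, 0.147]
orientation: [0.165, 0.986, 0.0, -0.001]
ft_force: [-0.3, 0.4, -1.0]
gripper_width: 0.0589
grasp_force: 32.4
```

>>> {"fn": "send_rows", "kwargs": {"delta_rot": [[0, 0, 0], [0, 0, 0], [0, 0, 0], [0, 0, 0], [0, 0, 0]], "xyz": [[0, 0, 8], [0, 0, 15], [0, 0, 18], [0, 0, 18], [0, 0, 18]], "claw": [0.4, 0.4, 0.4, 0.4, 0.4]}}

```text
time_s: 8.15
tcp_pos: [0.4697, 0.0796, 0.069]
orientation: [0.166, 0.986, -0.0, 0.0]
ft_force: [0.6, 0.6, -0.4]
gripper_width: 0.0587
grasp_force: 32.4
```

>>> {"fn": "send_rows", "kwargs": {"delta_rot": [[0, 0, 0], [0, 0, 0], [0, 0, 0], [0, 0, 0], [0, 0, 0]], "xyz": [[0, 0, 15], [0, 0, 12], [0, 0, 8], [0, 0, 4], [0, 0, 0]], "claw": [0.4, 0.4, 0.4, 0.4, 0.4]}}

```text
time_s: 8.57
tcp_pos: [0.4693, 0.0797, 0.0304]
orientation: [0.166, 0.986, -0.0, -0.001]
ft_force: [0.4, -0.5, -1.0]
gripper_width: 0.0589
grasp_force: 32.4
```

>>> {"fn": "send_rows", "kwargs": {"delta_rot": [[0, 0, 0], [0, 0, 0], [0, 0, 0], [0, 0, 0], [0, 0, 0]], "xyz": [[0, 0, 3], [0, 0, 3], [0, 0, 1.5], [0, 0, 1], [0, 0, 0]], "claw": [0.4, 0.4, 0.4, 0.4, 0.4]}}

```text
time_s: 8.98
tcp_pos: [0.4697, 0.0801, 0.0229]
orientation: [0.166, 0.986, 0.0, 0.0]
ft_force: [0.1, 0.9, -0.5]
gripper_width: 0.0586
grasp_force: 32.4
```

>>> {"fn": "send_rows", "kwargs": {"delta_rot": [[0, 0, 0], [0, 0, 0], [0, 0, 0], [0, 0, 0], [0, 0, 0]], "xyz": [[0, 0, 0.5], [0, 0, 0.5], [0, 0, 0], [0, 0, 0], [0, 0, 0]], "claw": [0.4, 0.4, 0.4, 0.4, 0.4]}}

```text
time_s: 9.4
tcp_pos: [0.4697, 0.0801, 0.0219]
orientation: [0.166, 0.986, 0.0, 0.0]
ft_force: [0.1, 0.1, -0.4]
gripper_width: 0.0583
grasp_force: 32.4
```

>>> {"fn": "send_rows", "kwargs": {"delta_rot": [[0, 0, 0], [0, 0, 0], [0, 0, 0], [0, 0, 0], [0, 0, 0]], "xyz": [[0, 0, 0.5], [0, 0, 0.5], [0, 0, 0], [0, 0, 0], [0, 0, 0]], "claw": [0.4, 0.4, 0.4, 0.4, 0.4]}}

```text
time_s: 9.82
tcp_pos: [0.4697, 0.0801, 0.0212]
orientation: [0.166, 0.986, 0.0, 0.0]
ft_force: [-1.3, -0.3, 5.6]
gripper_width: 0.0586
grasp_force: 32.9
```

Contact. Release and rise.

>>> {"fn": "send_rows", "kwargs": {"delta_rot": [[0, 0, 0], [0, 0, 0], [0, 0, 0], [0, 0, 0], [0, 0, 0]], "xyz": [[0, 0, 0], [0, 0, 0], [0, 0, 0], [0, 0, 0], [0, 0, 0]], "claw": [0.75, 0.85, 1, 1, 1]}}

```text
time_s: 10.23
tcp_pos: [0.4696, 0.0801, 0.0207]
orientation: [0.166, 0.986, 0.0, -0.0]
ft_force: [-0.4, 0.9, -0.4]
gripper_width: 0.0851
grasp_force: 0.0
```

>>> {"fn": "send_rows", "kwargs": {"delta_rot": [[0, 0, 0], [0, 0, 0], [0, 0, 0], [0, 0, 0], [0, 0, 0]], "xyz": [[0, 0, -5], [0, 0, -12], [0, 0, -20], [0, 0, -25], [0, 0, -25]], "claw": [1, 1, 1, 1, 1]}}

```text
time_s: 10.65
tcp_pos: [0.4692, 0.08, 0.1087]
orientation: [0.166, 0.986, -0.0, -0.001]
ft_force: [0.2, 0.7, 0.5]
gripper_width: 0.0854
grasp_force: 0.0
```

>>> {"fn": "send_rows", "kwargs": {"delta_rot": [[0, 0, 0], [0, 0, 0], [0, 0, 0], [0, 0, 0], [0, 0, 0]], "xyz": [[0, 0, -22], [0, 0, -15], [0, 0, -8], [0, 0, -3], [0, 0, 0]], "claw": [1, 1, 1, 1, 1]}}

```text
time_s: 11.07
tcp_pos: [0.4697, 0.0801, 0.1561]
orientation: [0.166, 0.986, 0.0, 0.0]
ft_force: [0.0, 0.0, 0.2]
gripper_width: 0.0857
grasp_force: 0.0
```

```bash
python3 - <<'E'
from h import *
from scipy.spatial.transform import Rotation as R
for n in('side','top'): snap(n,n+'4.png')
B={n:bb(models.silhouettes('tape_roll',n)[0]['mask']) for n in('side','top')}
x,f=fit(B,cyl(.03,.024),[.47,.08,.003]);print('roll',x.round(4),f.round(1))
for t in('collar','collar_top'):
  try:
    m={}
    for n in('side','top'):
      for k in models.silhouettes(t,n)[:2]: print(t,n,round(k['score'],2),bb(k['mask'])); m.setdefault(n,bb(k['mask']))
    x,f=fit(m,cyl(.027,.032),[.56,-.087,.035]);print(x.round(4),f.round(1))
  except Exception as e: print(e)
s=readout.sense();print(s['tcp_pos'],s['ft_force'].round(1),R.from_quat(s['orientation']).inv().apply(np.array([.5625,-.087,.14])-s['tcp_pos'])*1000)
E
```

```text
Traceback (most recent call last):
IndexError: list index out of range
```

View pics/side4.png

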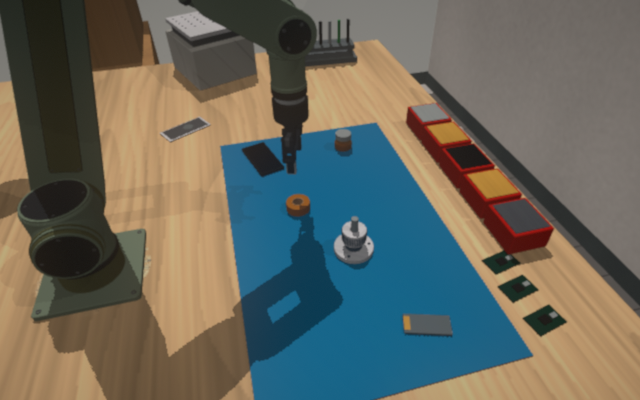

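The roll lies flat on the mat at (298,204), clear of the stand, whose spindle is at (354,220). Now I'll refine the collar and spindle axis.

```bash
python3 - <<'E'
from h import *
from scipy.spatial.transform import Rotation as R
m={}
for n in('side','top'):
  for k in models.silhouettes('collar',n)[:2]: print(n,round(k['score'],2),bb(k['mask'])); m.setdefault(n,bb(k['mask']))
  for k in models.silhouettes('stand',n)[:1]: print('stand',n,round(k['score'],2),bb(k['mask']))
  print('pred',pbb(n,cyl(.027,.032)+[.5625,-.087,.035]),'base',pbb(n,cyl(.045,.012)+[.5625,-.087,.003]), 'spin',proj(n,np.array([.5625,-.087,.099])))
if len(m)==2:
  x,f=fit(m,cyl(.027,.032),[.56,-.087,.035]);print(x.round(4),f.round(1))
s=readout.sense();print(s['tcp_pos'],R.from_quat(s['orientation']).inv().apply(np.array([.5625,-.087,.14])-s['tcp_pos'])*1000)
a=[cv2.imread(f'pics/{n}4.png')[r-40:r+40,c-50:c+50] for n,(r,c) in {'side':(235,354),'top':(190,363)}.items()]
cv2.imwrite('pics/crop4.png',np.hstack([cv2.resize(i,None,fx=4,fy=4,interpolation=cv2.INTER_CUBIC) for i in a]))
E
```

```text
side 0.72 [222. 249. 341. 367.]
stand side 0.89 [217. 263. 334. 373.]
pred [219.97068926 247.80240133 340.78235906 365.79665303] base [230.71571306 263.81997613 332.70949285 372.72360797] spin (np.float64(217.41269343837402), np.float64(353.2817151780453))
top 0.79 [181. 203. 351. 374.]
stand top 0.85 [177. 213. 344. 379.]
pred [180.85877188 204.52516774 351.20232573 374.01405814] base [177.1750915  213.02131054 343.74897255 379.57794701] spin (np.float64(189.4982303420339), np.float64(363.0438078241339))
[ 0.5646 -0.087   0.0294] [-0.4  0.4  0.7 -0.4 -0.6  0.9  0.1 -0.2]
[0.46943119 0.08003411 0.15521464] [-142.67258484 -127.31723849   15.11747296]
```

View pics/crop4.png

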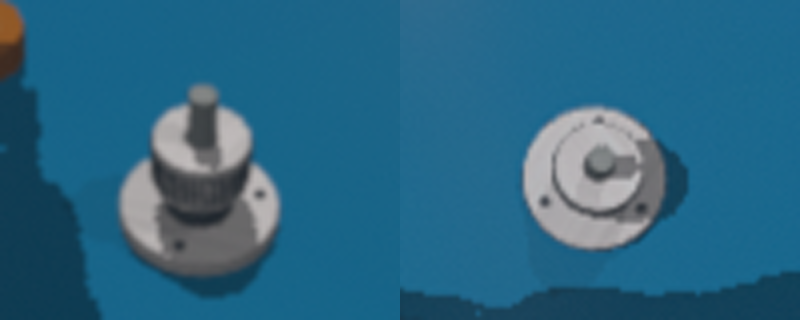

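The crop shows the bare spindle and collar (side ≈(354,238), top ≈(363,190)); the axis is (0.563, -0.087). Returning over it.

>>> {"fn": "send_rows", "kwargs": {"delta_rot": [[0, 0, 0], [0, 0, 0], [0, 0, 0], [0, 0, 0], [0, 0, 0]], "xyz": [[-10, -9, 0], [-14, -12.7, 0], [-17, -15.3, 0], [-17, -15.3, 0], [-17, -15.3, 0]], "claw": [1, 1, 1, 1, 1]}}

```text
time_s: 11.88
tcp_pos: [0.5187, -0.0092, 0.1556]
orientation: [0.166, 0.986, 0.0, -0.0]
ft_force: [-0.1, 0.1, 0.0]
gripper_width: 0.0851
grasp_force: 0.0
```

>>> {"fn": "send_rows", "kwargs": {"delta_rot": [[0, 0, 0], [0, 0, 0], [0, 0, 0], [0, 0, 0], [0, 0, 0]], "xyz": [[-17, -15.3, 0], [-17, -15.3, 0], [-14, -12.7, 0], [-12, -10.3, 0], [-8, -6.2, 0]], "claw": [1, 1, 1, 1, 1]}}

```text
time_s: 12.3
tcp_pos: [0.5637, -0.0886, 0.1555]
orientation: [0.167, 0.986, -0.0, -0.0]
ft_force: [0.4, 0.9, 0.1]
gripper_width: 0.0852
grasp_force: 0.0
```

>>> {"fn": "send_rows", "kwargs": {"delta_rot": [[0, 0, 0], [0, 0, 0], [0, 0, 0], [0, 0, 0], [0, 0, 0]], "xyz": [[0, 0, 2], [0, 0, 5], [0, 0, 5], [0, 0, 2], [0, 0, 0]], "claw": [1, 1, 1, 1, 1]}}

```text
time_s: 12.72
tcp_pos: [0.5621, -0.0863, 0.1409]
orientation: [0.166, 0.986, 0.0, -0.001]
ft_force: [0.3, 0.1, -0.0]
gripper_width: 0.0854
grasp_force: 0.0
```

>>> {"fn": "send_rows", "kwargs": {"delta_rot": [[0, 0, 0], [0, 0, 0], [0, 0, 0], [0, 0, 0], [0, 0, 0]], "xyz": [[-0.7, -0.4, 6], [0, 0, 11], [0, 0, 12], [0, 0, 12], [0, 0, 11]], "claw": [1, 1, 1, 1, 1]}}

```text
time_s: 13.13
tcp_pos: [0.5631, -0.0875, 0.0884]
orientation: [0.166, 0.986, 0.0, -0.0]
ft_force: [0.2, 0.8, -0.6]
gripper_width: 0.0853
grasp_force: 0.0
```

>>> {"fn": "send_rows", "kwargs": {"delta_rot": [[0, 0, 0], [0, 0, 0], [0, 0, 0], [0, 0, 0], [0, 0, 0]], "xyz": [[0, 0, 10], [0, 0, 8], [0, 0, 6], [0, 0, 3], [0, 0, 0]], "claw": [1, 1, 1, 1, 1]}}

```text
time_s: 13.55
tcp_pos: [0.5633, -0.0877, 0.0621]
orientation: [0.166, 0.986, 0.0, -0.001]
ft_force: [-0.1, 2.1, -0.2]
gripper_width: 0.0854
grasp_force: 0.0
```

>>> {"fn": "send_rows", "kwargs": {"delta_rot": [[0, 0, 0], [0, 0, 0], [0, 0, 0], [0, 0, 0], [0, 0, 0]], "xyz": [[0, 0, 0.5], [0, 0, 0.5], [0, 0, 0], [0, 0, 0], [0, 0, 0]], "claw": [1, 1, 1, 1, 1]}}

```text
time_s: 13.97
tcp_pos: [0.5637, -0.0878, 0.0621]
orientation: [0.166, 0.986, 0.0, 0.0]
ft_force: [0.3, -0.3, -0.0]
gripper_width: 0.0853
grasp_force: 0.0
```

>>> {"fn": "send_rows", "kwargs": {"delta_rot": [[0, 0, 0], [0, 0, 0], [0, 0, 0], [0, 0, 0], [0, 0, 0]], "xyz": [[0.5, 0.5, 1], [0, 0, 1], [0, 0, 0], [0, 0, 0], [0, 0, 0]], "claw": [1, 1, 1, 0.6, 0.5], "grip_force": 25}}

```text
time_s: 14.38
tcp_pos: [0.5632, -0.0871, 0.0598]
orientation: [0.166, 0.986, 0.0, -0.0]
ft_force: [0.3, 0.9, -0.0]
gripper_width: 0.0643
grasp_force: 0.0
```

>>> {"fn": "send_rows", "kwargs": {"delta_rot": [[0, 0, 0], [0, 0, 0], [0, 0, 0], [0, 0, 0], [0, 0, 0]], "xyz": [[0, 0, 0], [0, 0, 0], [0, 0, 0], [0, 0, 0], [0, 0, 0]], "claw": [0.4, 0.35, 0.35, 0.35, 0.35]}}

```text
time_s: 14.8
tcp_pos: [0.5633, -0.0871, 0.0599]
orientation: [0.166, 0.986, 0.0, 0.0]
ft_force: [0.3, 0.5, 0.5]
gripper_width: 0.052
grasp_force: 28.4
```

```bash
python3 - <<'E'
from h import *
s=readout.sense();print(s['tcp_pos'].round(4),s['joint_pos'].round(3),s['ft_force'].round(1),s['wrist_torque'].round(2),s['time_s'])
E
```

```text
[ 0.5633 -0.0871  0.0599] [-0.174  0.495  1.823  0.     0.823 -1.411] [0.3 0.5 0.5] [ 0.07  0.02 -0.01] 14.8
```

Gripped well. Preload lightly down and turn, watching the height.

>>> {"fn": "send_rows", "kwargs": {"delta_rot": [[0, 0, 0], [0, 0, 0], [0, 0, 0], [0, 0, 0], [0, 0, 0]], "xyz": [[0, 0, 0.5], [0, 0, 0.5], [0, 0, 0], [0, 0, 0], [0, 0, 0]], "claw": [0.35, 0.35, 0.35, 0.35, 0.35], "grip_force": 40}}

```text
time_s: 15.22
tcp_pos: [0.5634, -0.0872, 0.0599]
orientation: [0.166, 0.986, 0.0, 0.0]
ft_force: [-2.2, 0.1, 8.1]
gripper_width: 0.0518
grasp_force: 44.0
```

>>> {"fn": "send_rows", "kwargs": {"delta_rot": [[0, 0, 0.03], [0, 0, 0.04], [0, 0, 0.04], [0, 0, 0.04], [0, 0, 0]], "xyz": [[0, 0, 0], [0, 0, 0], [0, 0, 0], [0, 0, 0], [0, 0, 0]], "claw": [0.35, 0.35, 0.35, 0.35, 0.35]}}

```text
time_s: 15.63
tcp_pos: [0.564, -0.0875, 0.0599]
orientation: [0.24, 0.971, -0.0, 0.001]
ft_force: [-0.3, -1.5, 7.2]
gripper_width: 0.052
grasp_force: 43.7
```

>>> {"fn": "send_rows", "kwargs": {"delta_rot": [[0, 0, 0.04], [0, 0, 0.04], [0, 0, 0.04], [0, 0, 0.04], [0, 0, 0]], "xyz": [[0, 0, 0], [0, 0, 0], [0, 0, 0], [0, 0, 0], [0, 0, 0]], "claw": [0.35, 0.35, 0.35, 0.35, 0.35]}}

```text
time_s: 16.05
tcp_pos: [0.5642, -0.0876, 0.0599]
orientation: [0.317, 0.948, -0.0, 0.001]
ft_force: [0.9, -1.9, 6.8]
gripper_width: 0.0516
grasp_force: 43.6
```

>>> {"fn": "send_rows", "kwargs": {"delta_rot": [[0, 0, 0.04], [0, 0, 0.04], [0, 0, 0.04], [0, 0, 0.04], [0, 0, 0]], "xyz": [[0, 0, 0], [0, 0, 0], [0, 0, 0], [0, 0, 0], [0, 0, 0]], "claw": [0.35, 0.35, 0.35, 0.35, 0.35]}}

```text
time_s: 16.47
tcp_pos: [0.5642, -0.0876, 0.0599]
orientation: [0.392, 0.92, 0.0, 0.001]
ft_force: [-0.4, -1.6, 6.2]
gripper_width: 0.052
grasp_force: 43.6
```

>>> {"fn": "send_rows", "kwargs": {"delta_rot": [[0, 0, 0.04], [0, 0, 0.04], [0, 0, 0.04], [0, 0, 0.04], [0, 0, 0]], "xyz": [[0, 0, 0], [0, 0, 0], [0, 0, 0], [0, 0, 0], [0, 0, 0]], "claw": [0.35, 0.35, 0.35, 0.35, 0.35]}}

```text
time_s: 16.88
tcp_pos: [0.5642, -0.0876, 0.0599]
orientation: [0.464, 0.886, 0.0, 0.001]
ft_force: [-0.6, -0.7, 5.9]
gripper_width: 0.052
grasp_force: 43.6
```

>>> {"fn": "send_rows", "kwargs": {"delta_rot": [[0, 0, 0.04], [0, 0, 0.04], [0, 0, 0.04], [0, 0, 0.04], [0, 0, 0]], "xyz": [[0, 0, 0], [0, 0, 0], [0, 0, 0], [0, 0, 0], [0, 0, 0]], "claw": [0.35, 0.35, 0.35, 0.35, 0.35]}}

```text
time_s: 17.3
tcp_pos: [0.5642, -0.0876, 0.0599]
orientation: [0.533, 0.846, 0.0, 0.001]
ft_force: [0.6, -1.4, 6.8]
gripper_width: 0.0518
grasp_force: 43.6
```

>>> {"fn": "send_rows", "kwargs": {"delta_rot": [[0, 0, 0.04], [0, 0, 0.04], [0, 0, 0.04], [0, 0, 0.04], [0, 0, 0]], "xyz": [[0, 0, 0], [0, 0, 0], [0, 0, 0], [0, 0, 0], [0, 0, 0]], "claw": [0.35, 0.35, 0.35, 0.35, 0.35]}}

```text
time_s: 17.72
tcp_pos: [0.5642, -0.0876, 0.0599]
orientation: [0.599, 0.801, 0.0, 0.001]
ft_force: [-0.3, -0.8, 8.1]
gripper_width: 0.052
grasp_force: 43.7
```

>>> {"fn": "send_rows", "kwargs": {"delta_rot": [[0, 0, 0.04], [0, 0, 0.04], [0, 0, 0.04], [0, 0, 0.04], [0, 0, 0]], "xyz": [[0, 0, 0], [0, 0, 0], [0, 0, 0], [0, 0, 0], [0, 0, 0]], "claw": [0.35, 0.35, 0.35, 0.35, 0.35]}}

```text
time_s: 18.13
tcp_pos: [0.5641, -0.0876, 0.0599]
orientation: [0.661, 0.75, 0.0, 0.001]
ft_force: [-0.2, -0.2, 6.7]
gripper_width: 0.052
grasp_force: 43.7
```

>>> {"fn": "send_rows", "kwargs": {"delta_rot": [[0, 0, 0.04], [0, 0, 0.04], [0, 0, 0.04], [0, 0, 0.04], [0, 0, 0]], "xyz": [[0, 0, 0], [0, 0, 0], [0, 0, 0], [0, 0, 0], [0, 0, 0]], "claw": [0.35, 0.35, 0.35, 0.35, 0.35]}}

```text
time_s: 18.55
tcp_pos: [0.5643, -0.0877, 0.0599]
orientation: [0.719, 0.695, 0.001, 0.001]
ft_force: [-0.1, -0.8, 5.9]
gripper_width: 0.0517
grasp_force: 43.6
```

>>> {"fn": "send_rows", "kwargs": {"delta_rot": [[0, 0, 0.04], [0, 0, 0.04], [0, 0, 0.04], [0, 0, 0.04], [0, 0, 0]], "xyz": [[0, 0, 0], [0, 0, 0], [0, 0, 0], [0, 0, 0], [0, 0, 0]], "claw": [0.35, 0.35, 0.35, 0.35, 0.35]}}

```text
time_s: 18.97
tcp_pos: [0.5634, -0.0872, 0.0588]
orientation: [0.772, 0.635, 0.0, 0.0]
ft_force: [0.3, -1.0, 1.7]
gripper_width: 0.0518
grasp_force: 43.0
```

It dropped: keyed. Push down.

>>> {"fn": "send_rows", "kwargs": {"delta_rot": [[0, 0, 0.02], [0, 0, 0], [0, 0, 0], [0, 0, 0], [0, 0, 0]], "xyz": [[0, 0, 1], [0, 0, 1], [0, 0, 1], [0, 0, 0], [0, 0, 0]], "claw": [0.35, 0.35, 0.35, 0.35, 0.35], "grip_force": 60}}

```text
time_s: 19.38
tcp_pos: [0.5636, -0.0872, 0.0571]
orientation: [0.779, 0.627, 0.001, 0.0]
ft_force: [-1.1, 0.6, 10.5]
gripper_width: 0.0509
grasp_force: 66.7
```

```bash
python3 - <<'E'
from h import *
s=readout.sense();print(s['tcp_pos'].round(4),s['joint_pos'].round(3),s['ft_force'].round(1),s['wrist_torque'].round(2))
E
```

```text
[ 0.5636 -0.0872  0.0571] [-1.740e-01  4.980e-01  1.826e+00  1.000e-03  8.160e-01  4.000e-02] [-1.1  0.6 10.5] [-0.06  0.39 -0.32]
```

>>> {"fn": "send_rows", "kwargs": {"delta_rot": [[0, 0, 0.03], [0, 0, 0.03], [0, 0, 0], [0, 0, 0], [0, 0, 0]], "xyz": [[0, 0, 0], [0, 0, 0], [0, 0, 0], [0, 0, 0], [0, 0, 0]], "claw": [0.35, 0.35, 0.35, 0.35, 0.35]}}

```text
time_s: 19.8
tcp_pos: [0.5631, -0.0871, 0.0555]
orientation: [0.797, 0.605, -0.0, -0.0]
ft_force: [0.2, -0.3, -0.7]
gripper_width: 0.0517
grasp_force: 65.4
```

```bash
python3 - <<'E'
from h import *
s=readout.sense();print(s['tcp_pos'].round(4),s['joint_pos'].round(3),s['ft_force'].round(1),s['wrist_torque'].round(2))
E
```

```text
[ 0.5631 -0.0871  0.0555] [-0.174  0.501  1.827  0.     0.814  0.099] [ 0.2 -0.3 -0.7] [ 0.01 -0.03 -0.03]
```

>>> {"fn": "send_rows", "kwargs": {"delta_rot": [[0, 0, 0.02], [0, 0, 0], [0, 0, 0], [0, 0, 0], [0, 0, 0]], "xyz": [[0, 0, 0.8], [0, 0, 1], [0, 0, 1], [0, 0, 0], [0, 0, 0]], "claw": [0.35, 0.35, 0.35, 0.35, 0.35]}}

```text
time_s: 20.22
tcp_pos: [0.5631, -0.0871, 0.0532]
orientation: [0.803, 0.596, -0.0, -0.0]
ft_force: [-0.9, 0.8, 2.5]
gripper_width: 0.0517
grasp_force: 65.7
```

>>> {"fn": "send_rows", "kwargs": {"delta_rot": [[0, 0, 0], [0, 0, 0], [0, 0, 0], [0, 0, 0], [0, 0, 0]], "xyz": [[0, 0, 1], [0, 0, 1], [0, 0, 1], [0, 0, 0], [0, 0, 0]], "claw": [0.35, 0.35, 0.35, 0.35, 0.35]}}

```text
time_s: 20.63
tcp_pos: [0.5631, -0.0871, 0.0504]
orientation: [0.803, 0.596, 0.0, -0.0]
ft_force: [-1.3, 0.6, 6.9]
gripper_width: 0.0515
grasp_force: 66.4
```

```bash
python3 - <<'E'
from h import *
s=readout.sense();print(s['tcp_pos'].round(4),s['joint_pos'].round(3),s['ft_force'].round(1),s['wrist_torque'].round(2))
E
```

```text
[ 0.5631 -0.0871  0.0504] [-0.174  0.507  1.832  0.     0.803  0.119] [-1.3  0.6  6.9] [ 0.07  0.49 -0.04]
```

>>> {"fn": "send_rows", "kwargs": {"delta_rot": [[0, 0, 0], [0, 0, 0], [0, 0, 0], [0, 0, 0], [0, 0, 0]], "xyz": [[0, 0, 0.5], [0, 0, 0.5], [0, 0, 0], [0, 0, 0], [0, 0, 0]], "claw": [0.35, 0.35, 0.35, 0.35, 0.35]}}

```text
time_s: 21.05
tcp_pos: [0.5631, -0.0871, 0.0502]
orientation: [0.803, 0.596, 0.0, 0.0]
ft_force: [-3.5, 0.7, 11.0]
gripper_width: 0.0513
grasp_force: 67.0
```

>>> {"fn": "send_rows", "kwargs": {"delta_rot": [[0, 0, 0], [0, 0, 0], [0, 0, 0], [0, 0, 0], [0, 0, 0]], "xyz": [[0, 0, 0.5], [0, 0, 0.5], [0, 0, 0], [0, 0, 0], [0, 0, 0]], "claw": [0.35, 0.35, 0.35, 0.35, 0.35]}}

```text
time_s: 21.47
tcp_pos: [0.5631, -0.0871, 0.0502]
orientation: [0.803, 0.596, 0.0, 0.0]
ft_force: [-6.4, 1.9, 18.7]
gripper_width: 0.0513
grasp_force: 67.7
```

Force climbs from 11 to 19 N with no further travel, so this is the hard stop, about 9.7 mm below the start. Quick visual check before handing in.

```bash
python3 - <<'E'
from h import *
im=snap('side','s5.png')
for t in('collar','tape_roll','phone','battery','jar'):
  for k in models.silhouettes(t,'side')[:1]: print(t,round(k['score'],2),bb(k['mask']))
s=readout.sense();print(s['tcp_pos'].round(4),s['ft_force'].round(1),s['time_s'])
E
```

```text
collar 0.59 [226. 251. 342. 365.]
tape_roll 0.56 [195. 217. 285. 310.]
phone 0.9 [143. 177. 241. 284.]
battery 0.97 [315. 336. 403. 451.]
jar 0.6 [226. 251. 341. 366.]
[ 0.5631 -0.0871  0.0502] [-5.4  1.2 19.1] 21.7667
```

View pics/s5.png

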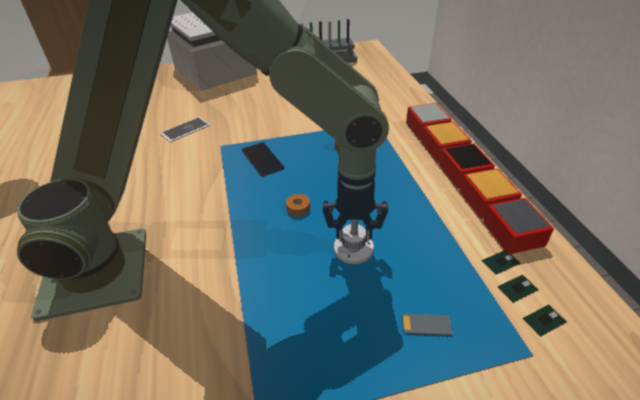

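The collar (354,240) is held low on the stand; its image bottom edge went from row 248 to 251, matching the prediction for home. The roll lies flat at (298,205), and the phone and battery haven't moved.

```bash
python3 -c "
from workcell import job; print(job.close_job())"
```

```text
the job is handed in; nothing more can be done
None
```

The tape roll lies flat on the mat clear of the stand. The collar was turned about 87°, keyed over the pins, and was handed in still gripped and held on its hard stop with about 19 N. The phone and battery have not moved; the jar was behind the arm in the last picture, but nothing went near it.

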